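# Push a tip box through the gravity flap of a parts hatch

## Robot

A 6-joint arm with a two-finger parallel gripper is mounted at the origin on a cart in front of the work surface, level with it; the furniture and walls round the work are solid. World frame = base frame: x ahead of the robot, y to its left, z up, the work surface at z = 0. Lengths are in m, angles in rad, forces in N, time in s.
With the tool pointing down it reaches from about 0.425 to 0.95 m from the base axis. Payload 3.5 kg.
Tool frame: the origin (TCP) lies between the finger pads; the fingertips stand 11 mm ahead of it and the grasp point (between the pads) lies 8 mm behind it; z points along the fingers, y is the line along which they close (so a half turn about z gives the same grasp; the last joint's range is limited). The gripper opens to 85 mm and grips with 20 to 120 N. Pads are 22 mm wide; open, the fingers measure 114 mm over their backs; the gripper's body (76 mm by 85 mm) begins 54 mm behind the grasp point. The pads swing forward as they close: fully open they stand 13 mm farther back than shut.
Start: joints at [1.083, 0.286, 1.577, -0, 1.279, -0.15], TCP at [0.224, 0.637, 0.242] pointing down, gripper open.
Joint ranges: [-2.77, 2.77], [-0.9, 2.22], [0.21, 2.48], [-1.53, 4.67], [0.24, 2.81], [-2.84, 2.84]. Speed limits (rad/s): [2.79, 2.79, 3.14, 3.14, 3.14, 3.14].

## Interface

Orientations are given as a unit quaternion [x, y, z, w].
In Python, from bench import r gives the robot as it stands. The module is installed in compiled form; this text tells all that it offers.
- The arm moves only by the shell command python3 -m handwheel 'ROWS' [FORCE]. ROWS is JSON, a list of rows, each a list of 7 numbers: the shift along the tool's x, y, z in units of 30 mm (1.0 is 30 mm), then the turn, a rotation vector about the tool's x, y, z in rad, then the finger opening in mm, from 0 to 85.4. A call has 1 to 5 rows; each row shifts and turns the commanded pose from where the row before left it, along the tool's axes as they then stand; what a row does not reach is not made up. A row lasts 1/8 s, in which the tool goes at most 62.5 mm and 10.7 degrees, less where a joint would pass 70% of its speed; a pose out of reach is approached as far as the arm can. A call is refused whole if a number of a shift passes 1 or a number of a turn 0.188, either way. A call with a gripper value outside its range is refused whole. The fingers move at their own pace and stop on an object; FORCE is the grip in N (left out, the last holds). Time passes only in rows, so rows that do not move let the fingers close. It gives the time, the measured TCP pose, the force, the opening and the grip force at its end, in the units of the state.
- r.observe(): the state, without advancing time (a new reading comes with each control period).
- r.grab_frame(name): name is "scene" or "top" or "wrist"; returns a dict with "color" (420x560x3 uint8, red, green, blue), "depth" (420x560 float32, m along the optical axis (not along the pixel's ray), 0 where there is no reading), "K" (3x3 intrinsics, pixels), "origin" and "rotation" of the camera in the world. Camera axes: x right, y up, looking along -z (the intrinsics and any distortion apply to the point x, -y, -z); pixel columns grow to the right and rows downward; lengths in m; the calibration is good to about 2 mm. A picture is of the moment at which its call begins.
- r.finish_job(): hands the job in; it is judged then, once.
The state is a dict: "time": time; "qpos": joint angles; "joint_velocities": joint speeds; "joint_torque": joint torques, N m; "eef_pos": TCP position; "ee_rot": TCP orientation; "ft_force": force on the tool from outside, world axes, zero at the start; "moment": the same for the moment, N m; "width": finger opening in m; "gripper_force": force on a finger pad.
Only numpy, scipy, OpenCV 4.12 (cv2) and the standard library are available. Lean on these libraries where they do the work, as an engineer would, in place of code of your own. Each camera call takes 0.05 s, during which the arm holds its last target. There are 200 camera calls.

## Task

Push the blue pipette-tip box along the white hatch's infeed table and through its hanging flap until the box slides down the ramp to rest in the bay behind, and draw the hand back so that the flap swings fully shut behind it. Only push the box with the fingers: never lift it, and leave the small bottle, the vial and the stopper beside the hatch where they stand.

Things in the scene. Friction and masses are not known exactly. Their poses are not given: they have to be found in the camera images.
- tip_box: Closed blue tip box with clear lid, loose, about 0.16 kg (varies), on the hatch's infeed table before the flap. 70 mm along its x (a latch adds 3 mm), 118 mm along y, 74 mm high. Origin: centre of its underside; z up. Its x axis points roughly into the hatch (up to 0.35 rad off, up to 30 mm to the side); the face to push is the broad -x face, 35 mm from the origin.
- hatch: Fixed white parts hatch on the worktop, placed anew each time. Origin: on the worktop, below the middle of the mouth, in the plane of the shut flap's outer face; x points into it, y across, z up. Infeed table: level, top at z = 75 mm, from x = -210 to -20, 240 mm wide, side lips 10 mm high. Behind the flap an open bay, 148 mm wide, back wall at x = 161 mm, top 100 mm.
- sill (a point): Point on the table's top in the middle of the mouth (hatch x = 0, z = 75 mm). Mouth 148 mm wide, posts and lintel from x = 0 inward; lintel z = 183 to 188 mm. Guides 30 mm high flare to 200 mm apart at x = -47. A slick grey lip (x = -20 to 5) leads level to a ramp falling 25 degrees to a stop: once its middle is past that brink the box tips (0.44 rad) and slides down alone.
- flap (a joint): Thin aluminium flap, 140 mm wide, hinged across the mouth at hatch x = 1.5, z = 175 mm. 0 = hanging shut; to 1.5 rad as its lower edge swings inward; it cannot swing outward. 35 g, slick: the pushed box opens it with about a newton and it rides on the box's top; it falls shut by its weight within about 1 s once the box has slid down and no finger is under it.
- flap_edge (a point): Middle of the flap's lower edge, 82 mm above the worktop when shut.
- bottle_3: Bystander: small reagent bottle with a green cap, 44 mm across, 85 mm high, beside the hatch on its +y side; origin at the centre of its underside.
- vial_1: Bystander: sample vial with a black cap, 23 mm across, 49 mm high, off the -y side of the guides; origin at the centre of its underside.
- stopper_0: Bystander: black rubber stopper, 25 mm across, 22 mm high, beside the hatch on its -y side; origin at the centre of its underside.
Not all that is in view belongs to the job. What is shaped like the tip_box but orange is not meant.

How it is judged:
By the outcome, as a careful person would: the job done as asked, in the order asked, and still so for the second after the job is handed in, with the robot touching nothing.
It also fails if it takes over 38 s, if anything falls off the work surface, if the arm or the gripper's body presses on something with over 40 N, if the wrist force passes 120 N, or if a joint passes its speed limit or range.

## Working session

There is one attempt and no reset: what is moved stays moved. The work goes in short steps, Python scripts to look and compute and a shell command to move; the robot and the scene stay as the last step left them, time stands still between calls to the robot, and variables do not carry over. Pictures are saved under pics/ and viewed, at most 10 in all, crops included, and the job is handed in when it is done.

```bash
mkdir -p pics; cat > h.py <<'E'
import numpy as np, cv2
from bench import r
def grab(n,save=None):
    f=r.grab_frame(n)
    if save: cv2.imwrite('pics/'+save,f['color'][:,:,::-1]); np.savez('pics/'+save[:-4]+'.npz',**{k:f[k] for k in('color','depth','K','origin','rotation')})
    return f
def ray(f,u,v):
    K=np.array(f['K']);d=np.array([(u-K[0,2])/K[0,0],-(v-K[1,2])/K[1,1],-1.])
    return np.array(f['origin']),np.array(f['rotation'])@d
def onz(f,u,v,z):
    o,d=ray(f,u,v);return o+d*(z-o[2])/d[2]
def cloud(f):
    K=np.array(f['K']);v,u=np.mgrid[:420,:560];D=f['depth']
    p=np.stack([(u-K[0,2])/K[0,0]*D,-(v-K[1,2])/K[1,1]*D,-D],-1)
    return p@np.array(f['rotation']).T+np.array(f['origin'])
E
python3 - <<'E'
from h import *
s=r.observe();print(s['time'],s['eef_pos'],s['ee_rot'])
a=grab('top','top0.png');b=grab('scene','scene0.png')
for f in(a,b):print(f['K'],f['origin'],f['rotation'])
E
```

```text
0.0 [0.22338979 0.63629294 0.24092533] [ 1.68126632e-01  9.85764679e-01 -1.13412044e-03 -3.82738982e-04]
[[533.65378796   0.         275.14190005]
 [  0.         533.65378796 210.50278886]
 [  0.           0.           1.        ]] [4.77238709e-01 5.84035065e-04 1.41632506e+00] [-0.03008179  0.02312026  0.71053896 -0.70263427]
[[489.24619752   0.         284.86730006]
 [  0.         489.24619752 210.65017374]
 [  0.           0.           1.        ]] [ 0.03258242 -0.91161431  0.66587739] [ 0.50734576 -0.12706854 -0.22923015  0.82091864]
```

```bash
sed -i "s/np.array(f\['rotation'\])/R(f)/g; 2a from scipy.spatial.transform import Rotation\ndef R(f): return Rotation.from_quat(np.array(f['rotation'])).as_matrix()" h.py; head -5 h.py
```

```text
import numpy as np, cv2
from bench import r
from scipy.spatial.transform import Rotation
def R(f): return Rotation.from_quat(np.array(f['rotation'])).as_matrix()
def grab(n,save=None):
```

View pics/top0.png

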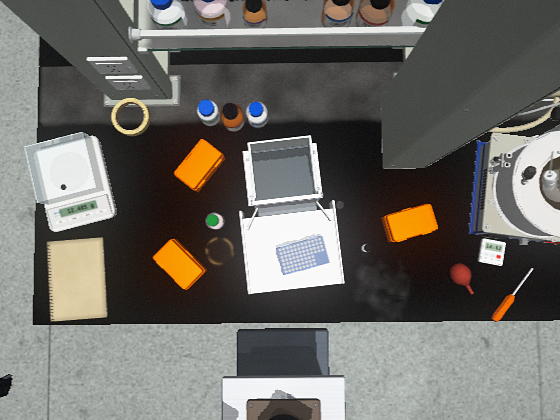

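View pics/scene0.png

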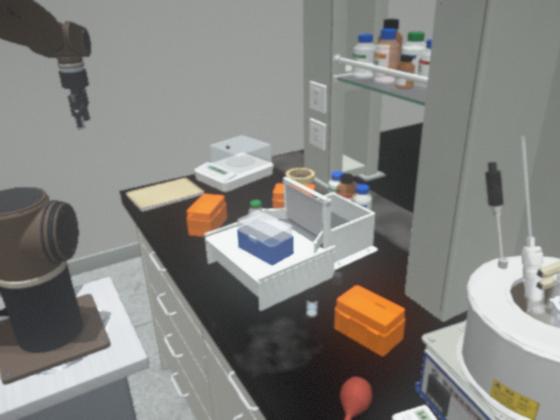

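Top view: candidates are the blue box with clear lid at (302,255) on the hatch's table, plus orange boxes at (200,165), (180,265) and (410,223). The blue one is the target. The hatch mouth is near (290,205), the bay at (282,170), the green-capped bottle at (214,220). The vial is at (365,247) and the stopper at (340,205).

```bash
python3 - <<'E'
from h import *
f=dict(np.load('pics/top0.npz'));g=dict(np.load('pics/scene0.npz'))
P=cloud(f)
for u,v in[(302,255),(260,280),(282,170),(100,280),(290,206),(214,220),(340,205),(365,247)]:print((u,v),P[v,u].round(3))
m=(P[...,2]>.066)&(P[...,2]<.092);roi=np.zeros(m.shape,bool);roi[196:300,235:350]=1
c=f['color'].astype(int);hsv=cv2.cvtColor(f['color'],cv2.COLOR_RGB2HSV)
w=((hsv[...,1]<40)&(hsv[...,2]>140)&roi&m).astype('u1')
q=P[w>0];print(len(q),np.median(q[:,2]))
rc=cv2.minAreaRect(q[:,:2].astype('f4'));print('table',rc,cv2.boxPoints(rc).round(4))
# bluish box top
b=((hsv[...,0]>95)&(hsv[...,0]<130)&(hsv[...,1]>40)&roi).astype('u1')
b=cv2.morphologyEx(b,cv2.MORPH_CLOSE,np.ones((5,5)));cs=max(cv2.findContours(b,0,1)[0],key=cv2.contourArea)[:,0]
print('bluepx',cv2.boundingRect(cs),cv2.contourArea(cs),'z',np.percentile(P[b>0][:,2],[5,25,50,75,95]).round(3))
for z in(.075,.11,.149):
  X=np.array([onz(f,u,v,z)[:2] for u,v in cs],'f4');print(z,cv2.minAreaRect(X))
# high points (box/lintel)
t=(P[...,2]>.135)&(P[...,2]<.16)&roi;rc=cv2.minAreaRect(P[t][:,:2].astype('f4'));print('top',t.sum(),rc)
l=(P[...,2]>.178)&(P[...,2]<.195)&roi
l[:, :]=(P[...,2]>.178)&(P[...,2]<.195);l[:130]=0;l[230:]=0;l[:,:235]=0;l[:,335:]=0
print('lintel',l.sum(),cv2.minAreaRect(P[l][:,:2].astype('f4')) if l.sum()>5 else '')
big=np.hstack([cv2.resize(f['color'][190:300,230:350],(480,440)),cv2.resize(g['color'][170:310,195:335],(320,320),interpolation=2).__class__(np.zeros((440,320,3),'u1').shape,'u1')*0])
big[:320,480:]=cv2.resize(g['color'][170:310,195:335],(320,320));cv2.imwrite('pics/crop1.png',big[:,:,::-1])
E
```

```text
(302, 255) [ 0.467 -0.05   0.152]
(260, 280) [0.405 0.053 0.075]
(282, 170) [ 0.688 -0.005  0.033]
(100, 280) [0.406 0.476 0.009]
(290, 206) [ 0.589 -0.024  0.078]
(214, 220) [0.556 0.167 0.083]
(340, 205) [ 0.595 -0.156  0.023]
(365, 247) [ 0.484 -0.216  0.044]
6168 0.07465026891832316
table ((0.49867957830429077, -0.02507650852203369), (0.23188868165016174, 0.23981766402721405), 5.874412536621094) [[ 0.3711  0.0823]
 [ 0.3956 -0.1562]
 [ 0.6263 -0.1325]
 [ 0.6017  0.1061]]
bluepx (276, 236, 53, 39) 1306.5 z [0.143 0.146 0.148 0.15  0.153]
0.075 ((0.4674786627292633, -0.05269698053598404), (0.07458260655403137, 0.12008661031723022), 14.59892749786377)
0.11 ((0.46773335337638855, -0.05130665749311447), (0.07263650000095367, 0.11695313453674316), 14.598931312561035)
0.149 ((0.4680171310901642, -0.049757473170757294), (0.0704679787158966, 0.11346150934696198), 14.598954200744629)
top 1433 ((0.5197237730026245, -0.02597619593143463), (0.18903355300426483, 0.15678314864635468), 8.552983283996582)
lintel 350 ((0.600375771522522, -0.015048347413539886), (0.02134561352431774, 0.16875743865966797), 6.314210414886475)
```

View pics/crop1.png

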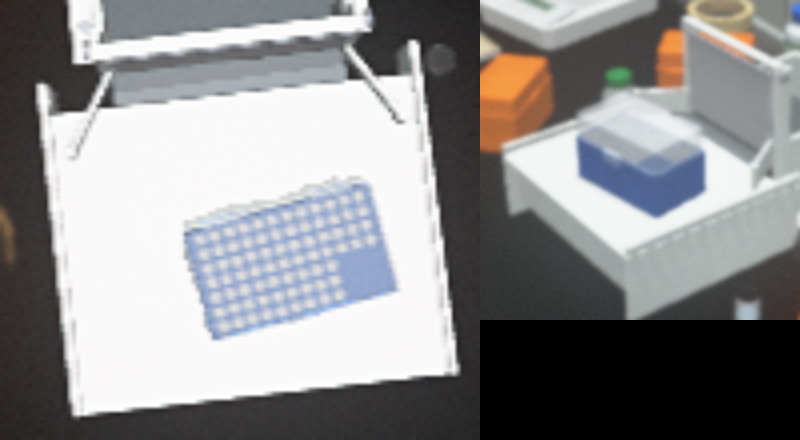

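Crop: blue body with clear lid and tip grid, standing on the white table, turned a little to the hatch. It's the right one. Hatch origin is at about (0.592, -0.015) with yaw 0.103. The box is at (0.468, -0.050) with yaw 0.255.

I'll turn the tool first, then travel at height.

```bash
python3 -m handwheel '[[0,0,0,0,0,-0.148,50],[0,0,0,0,0,-0.148,50],[0,0,0,0,0,-0.148,50],[0,0,0,0,0,-0.148,50]]' 30
python3 -m handwheel '[[-0.13,-0.97,0,0,0,0,50],[-0.13,-0.97,0,0,0,0,50],[-0.13,-0.97,0,0,0,0,50],[-0.13,-0.97,0,0,0,0,50],[-0.13,-0.97,0,0,0,0,50]]'
python3 -m handwheel '[[-0.13,-0.97,0,0,0,0,50],[-0.13,-0.97,0,0,0,0,50],[-0.13,-0.97,0,0,0,0,50],[-0.13,-0.97,0,0,0,0,50],[-0.13,-0.97,0,0,0,0,50]]'
python3 -m handwheel '[[-0.13,-0.97,0,0,0,0,50],[-0.13,-0.97,0,0,0,0,50],[-0.13,-0.97,0,0,0,0,50],[-0.13,-0.97,0,0,0,0,50],[-0.13,-0.97,0,0,0,0,50]]'
cat >> h.py <<'E'
H0=np.array([.592,-.0155]);HY=.103
def st():
    s=r.observe();Rt=Rotation.from_quat(s['ee_rot']).as_matrix();p=np.array(s['eef_pos'])
    c,n=np.cos(HY),np.sin(HY);h=np.array([[c,n],[-n,c]])@(p[:2]-H0)
    print('t',s['time'],'p',p.round(4),'hatch',h.round(4),'toolx',Rt[:,0].round(3),'toolz',Rt[:,2].round(3),'F',np.round(s['ft_force'],1),'w',round(s['width'],4),'q',np.round(s['qpos'],2))
    return p,Rt
def to(t):
    p,Rt=st();print('units',((Rt.T@(np.array(t)-p))/.03).round(2))
E
python3 -c "
from h import *
to([.416,-.064,.24])"
```

```text
time: 0.6
eef_pos: [0.2235, 0.6365, 0.2415]
ee_rot: [-0.129, 0.992, -0.001, -0.0]
ft_force: [-0.6, 0.2, -0.3]
width: 0.05
gripper_force: 0.0
time: 1.23
eef_pos: [0.2792, 0.4998, 0.2417]
ee_rot: [-0.127, 0.992, -0.0, -0.0]
ft_force: [-1.0, 0.3, 0.8]
width: 0.0499
gripper_force: 0.0
time: 1.85
eef_pos: [0.3346, 0.3639, 0.2418]
ee_rot: [-0.127, 0.992, -0.0, -0.0]
ft_force: [0.5, -0.3, 0.2]
width: 0.0499
gripper_force: 0.0
time: 2.48
eef_pos: [0.39, 0.2281, 0.2418]
ee_rot: [-0.127, 0.992, -0.0, -0.0]
ft_force: [-0.6, -0.6, 0.3]
width: 0.0497
gripper_force: 0.0
t 2.475 p [0.39   0.2281 0.2418] hatch [-0.1759  0.2631] toolx [-0.968 -0.252  0.001] toolz [-0.001 -0.    -1.   ] F [-0.6 -0.6  0.3] w 0.0497 q [ 0.3  -0.23  2.1  -0.    1.27 -1.52]
units [ 1.61 -9.64  0.06]
```

```bash
python3 -m handwheel '[[0.16,-0.96,0,0,0,0,50],[0.16,-0.96,0,0,0,0,50],[0.16,-0.96,0,0,0,0,50],[0.16,-0.96,0,0,0,0,50],[0.16,-0.96,0,0,0,0,50]]' >/dev/null
python3 -m handwheel '[[0.16,-0.96,0,0,0,0,50],[0.16,-0.96,0,0,0,0,50],[0.16,-0.96,0,0,0,0,50],[0.16,-0.96,0,0,0,0,50],[0.16,-0.96,0,0,0,0,50]]' >/dev/null
python3 -c "
from h import *
to([.416,-.064,.11])
f=grab('top','top1.png');grab('wrist','wr1.png')"
```

```text
t 3.725 p [ 0.4157 -0.0626  0.2419] hatch [-0.1802 -0.0287] toolx [-0.968 -0.251  0.   ] toolz [-0.001  0.    -1.   ] F [0.8 0.5 0.1] w 0.0497 q [-0.39 -0.31  2.17  0.    1.28 -2.22]
units [ 0.   -0.05  4.4 ]
```

View pics/wr1.png

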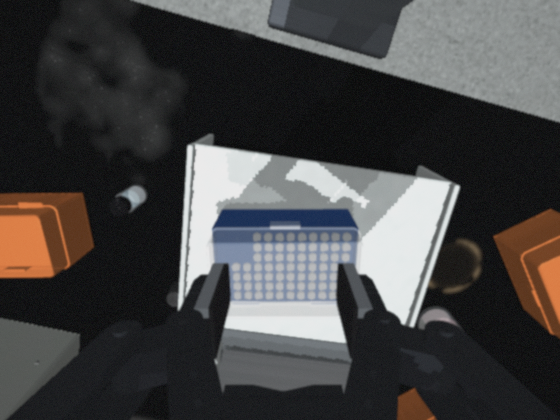

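Wrist view: the box is centred between the fingers. Its near blue face spans (220..355, 210..228), with a latch in the middle at (285,224) that the 50 mm gap straddles. I'll check where the face stands before going down.

```bash
python3 - <<'E'
from h import *
f=dict(np.load('pics/wr1.npz'));print('cam',f['origin'])
c,n=np.cos(HY),np.sin(HY);M=np.array([[c,n],[-n,c]])
for nm,u,v,z in[('botL',223,210,.075),('botR',353,210,.075)]:
    p=onz(f,u,v,z);print(nm,p.round(4),(M@(p[:2]-H0)).round(4))
P=cloud(f);sel=(P[...,2]>.144)&(P[...,2]<.156);sel[:200]=0;sel[300:]=0;sel[:,:205]=0;sel[:,365:]=0
sel=cv2.morphologyEx(sel.astype('u1'),cv2.MORPH_OPEN,np.ones((5,5)))>0
print('topface',sel.sum(),cv2.minAreaRect(P[sel][:,:2].astype('f4')),cv2.boxPoints(cv2.minAreaRect(P[sel][:,:2].astype('f4'))).round(3))
E
```

```text
cam [ 0.33655931 -0.08587633  0.37452849]
botL [ 0.4512 -0.1146  0.075 ] [-0.1502 -0.0841]
botR [0.4207 0.003  0.075 ] [-0.1685  0.036 ]
topface 7608 ((0.45898374915122986, -0.05339687317609787), (0.04949672520160675, 0.11594356596469879), 14.864530563354492) [[ 0.42  -0.004]
 [ 0.45  -0.116]
 [ 0.498 -0.103]
 [ 0.468  0.009]]
```

```bash
python3 -m handwheel '[[0,0,0.88,0,0,0,50],[0,0,0.88,0,0,0,50],[0,0,0.88,0,0,0,50],[0,0,0.88,0,0,0,50],[0,0,0.88,0,0,0,50]]'
python3 -m handwheel '[[-0.1,0.03,0,0,0,0,50],[-0.1,0,0,0,0,0,50],[-0.1,0,0,0,0,0,50],[-0.1,0,0,0,0,0,50],[-0.1,0,0,0,0,0,50]]'
python3 -m handwheel '[[-0.25,0.02,0,0,0,0,50],[-0.25,0.02,0,0,0,0,50],[-0.25,0.02,0,0,0,0,50],[-0.25,0.02,0,0,0,0,50]]'
python3 -c "
from h import *
st();grab('wrist','wr2.png')"
```

```text
time: 4.45
eef_pos: [0.4157, -0.0607, 0.1093]
ee_rot: [-0.127, 0.992, 0.0, -0.0]
ft_force: [0.8, 0.1, 0.4]
width: 0.0499
gripper_force: 0.0
time: 5.08
eef_pos: [0.4308, -0.0572, 0.1108]
ee_rot: [-0.127, 0.992, -0.0, 0.0]
ft_force: [-0.8, -1.3, 0.9]
width: 0.05
gripper_force: 0.0
time: 5.58
eef_pos: [0.4593, -0.047, 0.1103]
ee_rot: [-0.127, 0.992, 0.0, -0.0]
ft_force: [-0.9, 0.1, 1.5]
width: 0.05
gripper_force: 0.0
t 5.575 p [ 0.4593 -0.047   0.1103] hatch [-0.1352 -0.0177] toolx [-0.968 -0.252  0.   ] toolz [-0.  0. -1.] F [-0.9  0.1  1.5] w 0.05 q [-0.32 -0.03  2.19 -0.    0.98 -2.15]
```

View pics/wr2.png

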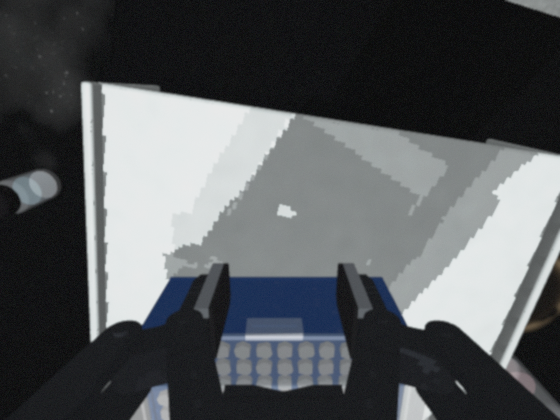

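The fingers bear on the face at both sides of the latch. Steering continues while I straighten the yaw.

```bash
python3 -m handwheel '[[-0.25,0.025,0,0,0,0.025,50],[-0.25,0.03,0,0,0,0.025,50],[-0.25,0.04,0,0,0,0.025,50]]'
python3 -m handwheel '[[-0.25,0.045,0,0,0,0.025,50],[-0.25,0.05,0,0,0,0.025,50],[-0.25,0.06,0,0,0,0.025,50]]'
python3 - <<'E'
from h import *
p,Rt=st()
f=grab('top','top2.png');P=cloud(f);grab('scene','sc2.png')
hsv=cv2.cvtColor(f['color'],cv2.COLOR_RGB2HSV)
b=((hsv[...,0]>95)&(hsv[...,0]<130)&(hsv[...,1]>40));b[:190]=0;b[300:]=0;b[:,:235]=0;b[:,350:]=0
rc=cv2.minAreaRect(P[b&(P[...,2]>.12)][:,:2].astype('f4'));print(rc)
x=np.vstack([f['color'][120:300,200:400]]);cv2.imwrite('pics/crop2.png',np.hstack([cv2.resize(x,(400,360)),cv2.resize(dict(np.load('pics/sc2.npz'))['color'][150:310,190:390],(400,360))])[:,:,::-1])
E
```

```text
time: 6.0
eef_pos: [0.4805, -0.0391, 0.1103]
ee_rot: [-0.089, 0.996, 0.0, -0.0]
ft_force: [-0.8, -0.2, 0.6]
width: 0.0501
gripper_force: 0.0
time: 6.38
eef_pos: [0.5021, -0.0311, 0.1103]
ee_rot: [-0.051, 0.999, -0.0, 0.0]
ft_force: [-0.0, -0.4, -0.3]
width: 0.0504
gripper_force: 0.0
t 6.375 p [ 0.5021 -0.0311  0.1103] hatch [-0.091  -0.0063] toolx [-0.995 -0.102 -0.   ] toolz [ 0. -0. -1.] F [-0.  -0.4 -0.3] w 0.0504 q [-0.26  0.06  2.1   0.    0.98 -1.94]
((0.5591110587120056, -0.02826034277677536), (0.058499760925769806, 0.11528842151165009), 3.244874954223633)
```

View pics/crop2.png

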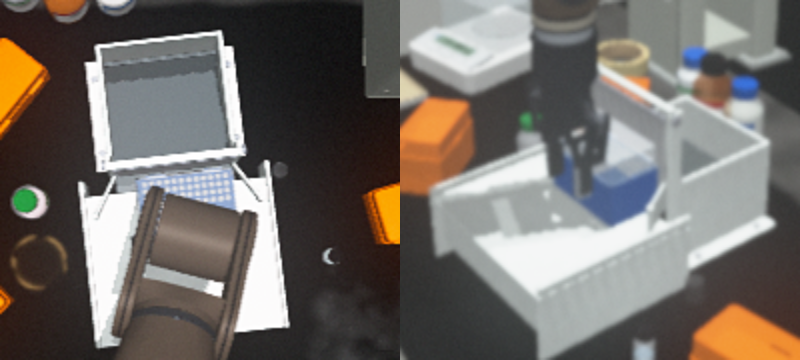

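The box heads squarely into the mouth, about 7 mm to the -y side. I'll go on with a small lean to +y, tilting the fingertips forward so the body stays clear of the lintel.

```bash
python3 -m handwheel '[[-0.25,0.05,0,0,-0.1,0,50],[-0.25,0.05,0.025,0,-0.1,0,50],[-0.25,0.05,0.05,0,-0.1,0,50],[-0.24,0.04,0.075,0,0,0,50],[-0.24,0.04,0.075,0,0,0,50]]'
python3 - <<'E'
from h import *
st();f=grab('top','top3.png');P=cloud(f);g=grab('scene','sc3.png')
hsv=cv2.cvtColor(f['color'],cv2.COLOR_RGB2HSV)
cv2.imwrite('pics/crop3.png',np.hstack([cv2.resize(f['color'][120:300,200:400],(400,360)),cv2.resize(g['color'][150:310,190:390],(400,360))])[:,:,::-1])
E
```

```text
time: 7.1
eef_pos: [0.5391, -0.0205, 0.1106]
ee_rot: [-0.051, 0.987, 0.008, 0.149]
ft_force: [-0.3, 0.1, -0.9]
width: 0.0501
gripper_force: 0.4
t 7.1 p [ 0.5391 -0.0205  0.1106] hatch [-0.0531  0.0004] toolx [-0.95  -0.099 -0.295] toolz [ 0.293  0.03  -0.956] F [-0.3  0.1 -0.9] w 0.0501 q [-0.28  0.    2.18  0.17  0.69 -2.07]
```

View pics/crop3.png

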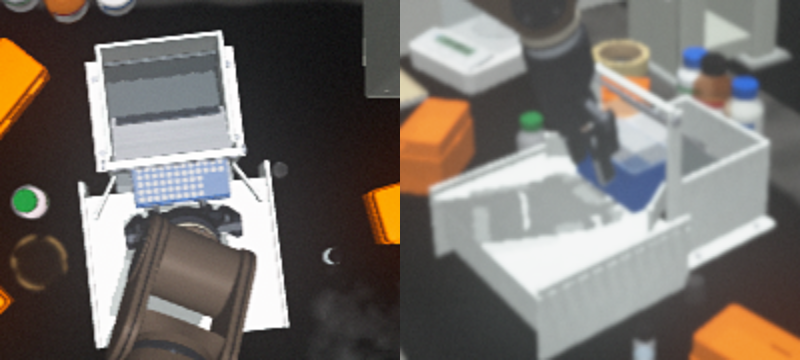

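The flap is open and rides on the box, which is centred in the mouth. Now the last centimetres.

```bash
python3 -m handwheel '[[-0.19,0,0.06,0,0,0,50],[-0.19,0,0.06,0,0,0,50],[-0.19,0,0.06,0,0,0,50]]'
python3 - <<'E'
from h import *
st();f=grab('top','top4.png');g=grab('scene','sc4.png')
cv2.imwrite('pics/crop4.png',np.hstack([cv2.resize(f['color'][120:300,200:400],(400,360)),cv2.resize(g['color'][150:310,190:390],(400,360))])[:,:,::-1])
E
```

```text
time: 7.58
eef_pos: [0.5569, -0.0186, 0.1103]
ee_rot: [-0.051, 0.987, 0.008, 0.149]
ft_force: [0.9, -0.8, 0.6]
width: 0.0497
gripper_force: 0.0
t 7.575 p [ 0.5569 -0.0186  0.1103] hatch [-0.0353  0.0005] toolx [-0.95  -0.099 -0.296] toolz [ 0.294  0.031 -0.955] F [ 0.9 -0.8  0.6] w 0.0497 q [-0.26  0.04  2.14  0.17  0.69 -2.05]
```

View pics/crop4.png

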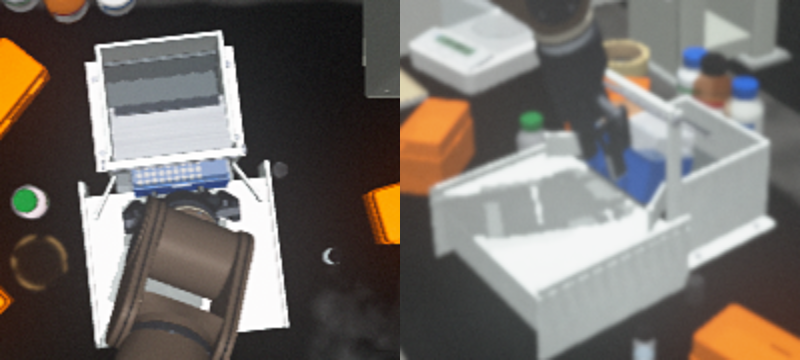

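The box is tipping. I'll nudge it once more, then wait for it to slide.

```bash
python3 -m handwheel '[[-0.19,0,0.06,0,0,0,50],[0,0,0,0,0,0,50],[0,0,0,0,0,0,50],[0,0,0,0,0,0,50]]'
python3 - <<'E'
from h import *
st();f=grab('top','top5.png');g=grab('scene','sc5.png')
cv2.imwrite('pics/crop5.png',np.hstack([cv2.resize(f['color'][120:300,200:400],(400,360)),cv2.resize(g['color'][150:310,190:390],(400,360))])[:,:,::-1])
E
```

```text
time: 8.18
eef_pos: [0.562, -0.018, 0.1101]
ee_rot: [-0.051, 0.987, 0.008, 0.149]
ft_force: [0.0, 0.7, 0.4]
width: 0.0502
gripper_force: 0.0
t 8.175 p [ 0.562  -0.018   0.1101] hatch [-0.0301  0.0006] toolx [-0.95  -0.099 -0.295] toolz [ 0.294  0.031 -0.955] F [0.  0.7 0.4] w 0.0502 q [-0.26  0.06  2.12  0.17  0.69 -2.05]
```

View pics/crop5.png

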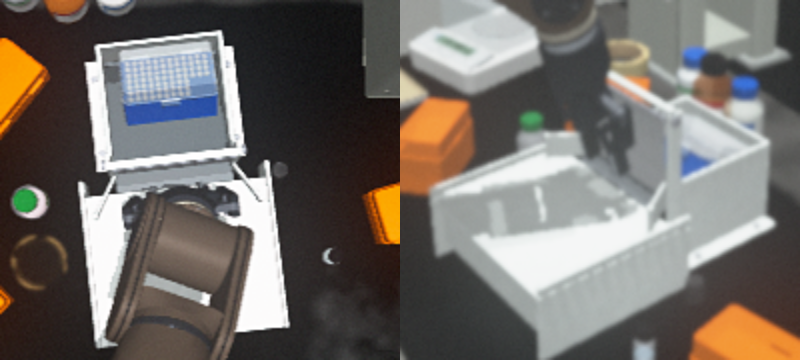

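The box lies in the bay and the flap hangs shut. Now I'll draw the hand back and up.

```bash
python3 -m handwheel '[[0.5,0,-0.15,0,0,0,50],[0.7,0,-0.21,0,0,0,50],[0.7,0,-0.21,0,0,0,50],[0.3,0,-0.6,0,0,0,50],[0.1,0,-0.9,0,0,0,50]]'
python3 -m handwheel '[[0.1,0,-0.9,0,0,0,50],[0.1,0,-0.9,0,0,0,50],[0,0,0,0,0,0,50],[0,0,0,0,0,0,50],[0,0,0,0,0,0,50]]'
python3 - <<'E'
from h import *
st();f=grab('top','top6.png');g=grab('scene','sc6.png')
cv2.imwrite('pics/crop6.png',np.hstack([cv2.resize(f['color'][120:300,200:400],(400,360)),cv2.resize(g['color'][150:330,190:390],(400,360))])[:,:,::-1])
E
```

```text
time: 8.9
eef_pos: [0.4758, -0.0264, 0.1479]
ee_rot: [-0.051, 0.988, 0.008, 0.148]
ft_force: [0.7, -0.7, 0.1]
width: 0.0498
gripper_force: 0.0
time: 9.52
eef_pos: [0.4561, -0.0287, 0.1972]
ee_rot: [-0.051, 0.988, 0.008, 0.148]
ft_force: [-0.5, 0.2, 0.1]
width: 0.0498
gripper_force: 0.0
t 9.525 p [ 0.4561 -0.0287  0.1972] hatch [-0.1365  0.0008] toolx [-0.951 -0.099 -0.293] toolz [ 0.291  0.032 -0.956] F [-0.5  0.2  0.1] w 0.0498 q [-0.36 -0.34  2.29  0.16  0.93 -2.11]
```

View pics/crop6.png

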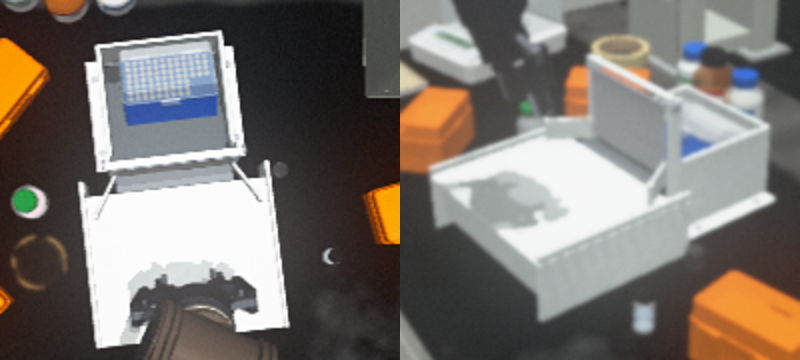

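The box rests in the bay at crop pixel (170,88) and the flap hangs shut. The bottle, vial and stopper stand where they were, and the hand is clear.

```bash
python3 -c "
from bench import r
print(r.finish_job())"
```

```text
the job is handed in; nothing more can be done
None
```

I pushed the blue tip box through the flap; it rests in the bay with the flap shut, the bottle, vial and stopper look unmoved, and I handed the job in at about 9.6 s.

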